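# Seat the line card and fold its levers

## Task

One plug-in card stands out of the network chassis with its two levers swung open. Push it in until it stops, flush with its neighbours, and then push both levers flat against its front. Push with the fingers only: do not lift the card or pull it out, and leave the tools and parts lying about where they are.

Things in the scene. Friction and masses are not known exactly. Their poses are not given: they have to be found in the camera images.
- chassis: Flat grey steel network chassis, fixed, flat on the bench: 440 mm wide (483 over its rack ears), 240 deep, 44 high. Origin on the bench under the middle of its front; x points from the front into the chassis, y to the left seen from the robot, z up. The front plates of the modules either side of the card lie at x = 0; the right one has a wire handle 27 mm proud, 145 to 190 mm right of the middle.
- slot (a point): Middle of the mouth of the card's slot, on the slot floor, 6 mm above the bench; axes as the chassis. The slot is 203 mm wide and goes along +x; a backplane inside stops the card when its front plate is flush with the plates on either side (the card's origin is then at this point).
- card: Loose plug-in card, 0.5 to 1 kg: steel box 200 mm deep, aluminium front plate 199 wide, 34 high (6 to 40 above the bench). Part-way in its slot, standing 35 to 75 mm out; slides with friction only. Origin: middle of the lower edge of the front plate's outer face; axes as the chassis. The plate is flat (ports) save for a lever and its bracket, 17 mm proud, at each end.
- lever_left (a joint): Angle of the black lever at the left (+y) end of the card's front, on an upright pivot 88 mm left of the card's middle, 10 mm in front of the plate. 0 rad = flat along the plate, free end to the card's middle (end stop); grows as the free end swings out to the robot; starts at 1.0 to 1.25; 1.57 would be straight out. Light friction, about 1.5 N at the free end; stays where left.
- lever_right (a joint): The same for the lever at the right (-y) end, mirrored: pivot 88 mm right of the card's middle.
- lever_left_tip (a point): Middle of the free end of the left lever, a straight bar 55 mm long from pivot to free end, 8 mm thick, 18 high (its faces 14 to 32 mm above the bench).
- lever_right_tip (a point): Middle of the free end of the right lever, same size.
- transceiver_a: Small steel pluggable transceiver, 57 x 14 x 10 mm, lying on the mat in front of the chassis, left. Origin centre of underside. Leave alone.
- transceiver_b: The same, in front of the chassis on the right. Leave alone.
- screwdriver: Screwdriver 170 mm long lying on the mat nearer the robot than the card, at least 165 mm in front of the chassis front. Leave alone.
- brush: Cleaning brush 160 mm long on the chassis roof, 75 mm or more behind the front. Leave alone.
- screw_tray: Open aluminium tray of screws, 70 x 100 x 22 mm, on the chassis roof, its near edge 70 mm or more behind the front. Leave alone.
- flashlight: Black flashlight 150 mm long, 42 thick, lying on the mat at the far left. Leave alone.
- blank_panel: Aluminium blank panel 118 x 40 x 10 mm lying at the far right. Leave alone.
- spray_can: Spray can 52 mm in diameter, 170 high, standing at the far right. Leave alone.

How it is judged:
By the outcome, as a careful person would: the job done as asked, in the order asked, and still so for the second after the job is handed in, with the robot touching nothing.
It also fails if it takes over 53 s, if anything falls off the work surface, if the arm or the gripper's body presses on something with over 40 N, if the wrist force passes 120 N, or if a joint passes its speed limit or range.

## Robot

A 6-joint arm with a two-finger parallel gripper is mounted at the origin on the work surface. World frame = base frame: x ahead of the robot, y to its left, z up, the work surface at z = 0. Lengths are in m, angles in degrees, forces in N, time in s.
With the tool pointing down it reaches from about 0.375 to 0.925 m from the base axis. Payload 5.7 kg.
Tool frame: the origin (TCP) lies on the centre line of the jaws, within the pads' length; the fingertips stand 14 mm ahead of it and the grasp point (between the pads) lies 5 mm behind it (tcp_to_tips is the distance from the TCP to the fingertips, in m); z points along the fingers, y is the direction in which the jaws open and shut (so a half turn about z gives the same grasp; the last joint's range is limited). The gripper opens to 85 mm and grips with 20 to 120 N. Pads are 22 mm wide; open, the fingers measure 114 mm over their backs; the gripper's body (76 mm by 85 mm) begins 54 mm behind the grasp point. The pads swing forward as they close: fully open they stand 13 mm farther back than shut.
Start: joints at [64.681, 20.558, 86.54, -0, 72.909, -6.595], TCP at [0.193, 0.568, 0.245] pointing down, gripper open.
Joint ranges: [-170.27, 170.27], [-57.76, 135], [12.27, 136.19], [-55.21, 235.2], [11.17, 155.16], [-170.74, 170.74]. Speed limits (degrees/s): [136.94, 136.94, 180, 180, 180, 180].

## Interface

Orientations are given as [roll, pitch, yaw] about the fixed x, y, z axes, in that order (R = Rz(yaw) Ry(pitch) Rx(roll)).
In Python, from workcell import * gives the robot as it stands.
- The arm moves only by the shell command python3 -m creep 'ROWS' [FORCE]. ROWS is JSON, a list of rows, each a list of 5 numbers: the shift along the tool's x, y, z in units of 60 mm (1.0 is 60 mm), then the turn about the tool's z in units of 8 degrees (1.0 is 8 degrees), then the opening, from -1 (shut) to 1 (fully open). In form: [[dx, dy, dz, yaw, fingers], ...]. A call has 1 to 12 rows; each row is the pose to reach, as a shift and turn from the pose commanded when the call began, along the tool's axes at that moment; what a row does not reach only later rows make up. A row lasts 1/8 s, in which the tool goes at most 62.5 mm and 10.7 degrees, less where a joint would pass 70% of its speed; a pose out of reach is approached as far as the arm can. A call with a gripper value outside its range is refused whole. The fingers move at their own pace and stop on an object; FORCE is the grip in N (left out, the last holds). Time passes only in rows, so rows that repeat a pose let the fingers close. It gives the time, the measured TCP pose, the force and the opening at its end, in the units of the state.
- state(): the state, without advancing time (a new reading comes with each control period).
- grab_frame(name): name is "scene" or "top"; returns (picture, depth): 384x512x3 uint8, blue, green, red; 384x512 float32, m along the optical axis (not along the pixel's ray), 0 where there is no reading.
- calibration(name): a dict with "intrinsics" (3x3 intrinsics, pixels), "rvec" (rotation vector, rad) and "tvec" (3), from world to camera coordinates, as OpenCV has them. Camera axes: x right, y down, z forward; pixel columns grow to the right and rows downward; lengths in m; the calibration is good to about 2 mm. A picture is of the moment at which its call begins. calibration takes no time and is no camera call.
- finish_job(): hands the job in, once; it reports no verdict.
The state is a dict: "time": time; "joints": joint angles; "dq": joint speeds; "effort": joint torques, N m; "ee_pos": TCP position; "eef_rot": TCP orientation; "wrist_force": force on the tool from outside, world axes, zero at the start; "wrist_torque": the same for the moment, N m; "opening": finger opening in m.
Only numpy, scipy, OpenCV 4.12 (cv2) and the standard library are available. Lean on these libraries where they do the work, as an engineer would, in place of code of your own. Each camera call takes 0.05 s, during which the arm holds its last target. There are 200 camera calls.

## Working session

There is one attempt and no reset: what is moved stays moved. The work goes in short steps, Python scripts to look and compute and a shell command to move; the robot and the scene stay as the last step left them, time stands still between calls to the robot, and variables do not carry over. Pictures are saved under pics/ and viewed, about 8 in all and at most 12, crops included, and the job is handed in when it is done.

```bash
mkdir -p pics
cat > h.py <<'E'
from workcell import *
import numpy as np, cv2
def cam(n):
    c=calibration(n);K=np.array(c["intrinsics"],float);R=cv2.Rodrigues(np.array(c["rvec"],float))[0];t=np.array(c["tvec"],float).ravel();return K,R,t
def ray(n,u,v,z):
    K,R,t=cam(n);d=R.T@np.linalg.inv(K)@np.array([u,v,1.]);o=-R.T@t;return o+d*(z-o[2])/d[2]
def proj(n,p):
    K,R,t=cam(n);q=K@(R@np.array(p,float)+t);return q[:2]/q[2]
def cloud(n,dep):
    K,R,t=cam(n);v,u=np.mgrid[:dep.shape[0],:dep.shape[1]]
    q=np.stack([u,v,np.ones_like(u)],-1)@np.linalg.inv(K).T*dep[...,None];return (q-t)@R
E
python3 - <<'E'
from h import *
for n in("scene","top"):
    im,d=grab_frame(n);cv2.imwrite(f"pics/{n}0.png",im);np.save(f"{n}0.npy",d)
    K,R,t=cam(n);print(n,-R.T@t,R[2])
s=state();print(s)
E
```

```text
scene [ 1.49183248 -0.1644012   0.88829985] [-0.74567101  0.10779321 -0.65753736]
top [ 0.3282921  -0.01471407  1.2280638 ] [ 0.19368744  0.00617326 -0.98104386]
{'time': 0.1, 'joints': array([ 6.46812891e+01,  2.05963125e+01,  8.65919379e+01, -5.98652679e-04,
        7.29089606e+01, -6.59488871e+00]), 'dq': array([ 0.03526008, -0.09591477, -0.08233927, -0.09486207, -0.0457011 ,
        0.0163333 ]), 'effort': array([-1.47126149e-03, -5.28656638e+01, -2.79347152e+01, -4.10109988e-04,
        4.99121074e-03,  3.03645066e-06]), 'ee_pos': array([0.19236484, 0.56771076, 0.24451724]), 'eef_rot': array([-1.79903367e+02, -1.05964025e-02,  1.61276345e+02]), 'wrist_force': array([-0.11404088,  0.33614495,  0.41626657]), 'wrist_torque': array([ 0.01192188,  0.00237616, -0.02350426]), 'opening': 0.08533892513538573}
```

View pics/scene0.png

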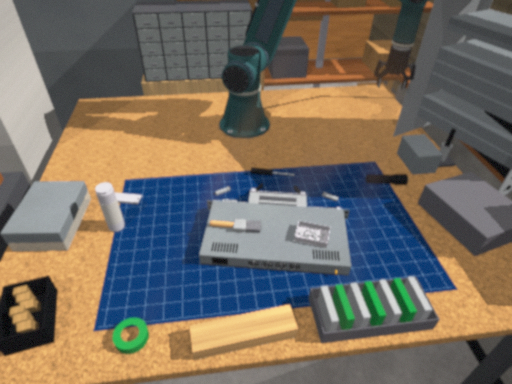

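View pics/top0.png

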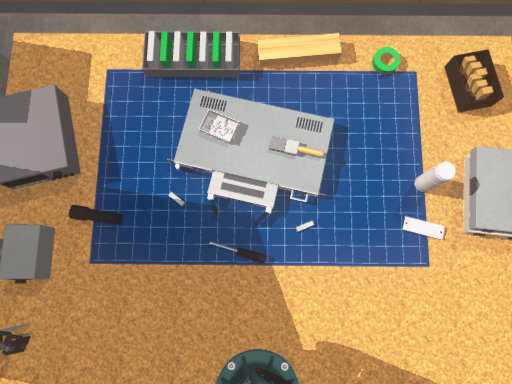

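The scene view shows the chassis around (275,235). The top view shows the roof at roughly (175-335, 90-195), with the card protruding at (210-278, 172-210) and dark levers near (213,205) and (263,213). The screwdriver is at (238,252).

Run:
```python
from h import *
im=cv2.imread("pics/top0.png");d=np.load("top0.npy");P=cloud("top",d)
z=P[...,2];m=((z>.036)&(z<.05)).astype(np.uint8);m[:, :150]=0;m[:,350:]=0;m[:85]=0;m[225:]=0
x=P[m>0];print(len(x),np.median(x[:,2]))
c=im[160:230,165:315];c=cv2.resize(c,None,fx=5.3,fy=5.3,interpolation=cv2.INTER_CUBIC);cv2.imwrite("pics/c0.png",c)
cs,_=cv2.findContours(m,cv2.RETR_EXTERNAL,cv2.CHAIN_APPROX_NONE);c=max(cs,key=cv2.contourArea);print(cv2.approxPolyDP(c,3,True)[:,0].tolist())
g=((im.astype(int).max(2)-im.min(2))<40)&(im.mean(2)>90);g=g.astype(np.uint8);g[:85]=0;g[200:]=0;g[:,:165]=0;g[:,345:]=0
cs,_=cv2.findContours(g,cv2.RETR_EXTERNAL,cv2.CHAIN_APPROX_NONE);c=max(cs,key=cv2.contourArea);print(cv2.approxPolyDP(c,2,True)[:,0].tolist())
```

```text
11103 0.043859991205553416
[[194, 89], [175, 157], [167, 159], [176, 162], [176, 166], [181, 163], [214, 169], [214, 175], [218, 171], [208, 188], [217, 192], [207, 192], [211, 197], [207, 198], [214, 193], [266, 203], [266, 211], [270, 212], [267, 207], [272, 207], [274, 200], [265, 200], [263, 190], [272, 199], [275, 194], [269, 193], [276, 189], [274, 185], [271, 189], [269, 182], [324, 195], [318, 188], [333, 119]]
[[194, 89], [173, 160], [167, 159], [172, 160], [177, 169], [180, 165], [191, 168], [193, 166], [211, 172], [208, 199], [213, 199], [215, 195], [231, 199], [275, 199], [278, 188], [290, 190], [292, 199], [303, 199], [292, 196], [294, 189], [300, 193], [305, 192], [305, 199], [308, 195], [324, 195], [318, 191], [333, 119]]
```

View pics/c0.png

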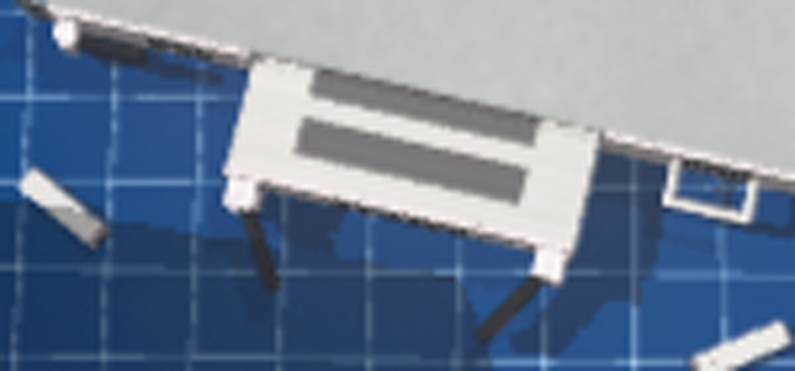

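The crop shows the card with its brackets at about (240,193) left and (550,265) right. The lever tips are at (273,288) and (483,338), and the roof's front edge runs from (250,58) to (600,130).

Run:
```python
from h import *
d=np.load("top0.npy")
f=lambda a,b:(165+(a+.5)/5.3-.5,160+(b+.5)/5.3-.5)
r=lambda a,b,z:ray("top",*f(a,b),z)
RL=ray("top",194,88.7,.044);RR=ray("top",333.3,118.7,.044);print("rear",RL,RR,np.linalg.norm(RL-RR))
a=RL-RR;yaw=np.degrees(np.arctan2(a[1],a[0]))-90
e1,e2=r(250,60,.044),r(598,131,.044);b=e1-e2;print("edge yaw",yaw,np.degrees(np.arctan2(b[1],b[0]))-90)
yaw=np.radians((np.degrees(np.arctan2(b[1],b[0]))-90+yaw)/2)
X=np.array([np.cos(yaw),np.sin(yaw),0]);Y=np.array([-X[1],X[0],0])
mid=(RL+RR)/2-.24*X;print("front mid from rear",mid,"edge x rel",(e1-mid)@X,(e2-mid)@X)
for n,p in dict(plateL=r(225,176,.04),plateR=r(577,255,.04),cardL=r(252,62,.04),cardR=r(600,132,.04),brL=r(240,195,.036),brR=r(550,266,.036),tipL=r(273,288,.032),tipR=r(483,338,.032),midplate=r(398,217,.04)).items(): print(n,p.round(4),((p-mid)@X).round(4),((p-mid)@Y).round(4))
# depth-based: card top & roof
P=cloud("top",d);rel=P-mid;x=rel@X;y=rel@Y;z=P[...,2]
for lo in np.arange(-.11,.11,.02):
    m=(y>lo)&(y<lo+.02)&(x<.03)&(x>-.15)&(z>.028)
    print(round(lo,2),x[m&(z>.036)].min().round(4),x[m].min().round(4),end=' | ')
s=state();print(s["ee_pos"],s["eef_rot"])
```

```text
rear [0.88308566 0.20509437 0.044     ] [ 0.78889826 -0.22242068  0.044     ] 0.43776750147284377
edge yaw -12.424557494630008 -11.271602324044167
front mid from rear [0.60110505 0.04061302 0.044     ] edge x rel 6.395571692948206e-05 0.0020615312057829646
plateL [0.5569 0.1536 0.04  ] -0.0665 0.1015
plateR [ 0.5144 -0.0421  0.04  ] -0.0679 -0.0987
cardL [0.6222 0.1408 0.04  ] 0.0 0.1023
cardR [ 0.5838 -0.0546  0.04  ] 0.0026 -0.0967
brL [0.547  0.1454 0.036 ] -0.0745 0.0914
brR [ 0.5087 -0.0273  0.036 ] -0.0765 -0.0854
tipL [0.4956 0.1259 0.032 ] -0.1208 0.0618
tipR [0.4689 0.0093 0.032 ] -0.1229 -0.0578
midplate [0.5347 0.057  0.04  ] -0.0684 0.0024
-0.11 -0.0821 -0.0821 | -0.09 -0.084 -0.1036 | -0.07 -0.0669 -0.1221 | -0.05 -0.0669 -0.0669 | -0.03 -0.067 -0.0672 | -0.01 -0.0654 -0.067 | 0.01 -0.0661 -0.0665 | 0.03 -0.0666 -0.0666 | 0.05 -0.0652 -0.1213 | 0.07 -0.1005 -0.1118 | 0.09 -0.0811 -0.0811 | [0.19236484 0.56771076 0.24451724] [-1.79903367e+02 -1.05964025e-02  1.61276345e+02]
```

```bash
cat >> h.py <<'E'
from scipy.spatial.transform import Rotation as Ro
yaw=np.radians(-11.85);X=np.array([np.cos(yaw),np.sin(yaw),0]);Y=np.array([-X[1],X[0],0]);O=np.array([.6011,.0406,0])
def W(x,y,z): return O+x*X+y*Y+np.array([0,0,z])
def rel(p): p=np.asarray(p)-O; return np.round([p@X,p@Y,p[2]],4)
def delta(x,y,z):
    s=state();R=Ro.from_euler('xyz',s["eef_rot"],degrees=True).as_matrix();return (R.T@(W(x,y,z)-s["ee_pos"])/.06).round(3)
E
python3 - <<'E'
from h import *
print(delta(-.14,.002,.13)); s=state();print(rel(s["ee_pos"]))
for u,v in((177,199),(304.6,225),(209,242),(268,262)):print(rel(ray("top",u,v,.008)))
E
```

```text
[-6.952 -6.376  1.918]
[-0.5083  0.4319  0.2445]
[-0.0993  0.1911  0.008 ]
[-0.0938 -0.1997  0.008 ]
[-0.2038  0.066   0.008 ]
[-0.2232 -0.1165  0.008 ]
```

```bash
python3 -m creep '[[-0.3,-0.28,0.1,-0.1,-0.3],[-0.9,-0.83,0.3,-0.3,-0.3],[-1.6,-1.5,0.5,-0.5,-0.3],[-2.3,-2.15,0.7,-0.7,-0.3],[-3.0,-2.8,0.9,-0.85,-0.3],[-3.7,-3.4,1.1,-0.85,-0.3],[-4.4,-4.05,1.3,-0.85,-0.3],[-5.1,-4.7,1.5,-0.85,-0.3],[-5.8,-5.3,1.7,-0.85,-0.3],[-6.4,-5.9,1.8,-0.85,-0.3],[-6.8,-6.25,1.92,-0.85,-0.3],[-6.95,-6.38,1.92,-0.85,-0.3]]'
python3 - <<'E'
from h import *
s=state();print(rel(s["ee_pos"]),s["eef_rot"],delta(-.14,.002,.028),s["wrist_force"])
E
```

```text
time: 1.6
ee_pos: [0.4651, 0.0703, 0.1295]
eef_rot: [-180.0, -0.1, 167.9]
wrist_force: [-0.0, 0.4, 0.0]
opening: 0.03
[-0.1392  0.0011  0.1295] [-1.79978770e+02 -5.49006572e-02  1.67933416e+02] [0.011 0.016 1.692] [-0.03720509  0.41319469  0.03062706]
```

```bash
python3 -m creep '[[0,0.02,0.4,0,-0.3],[0,0.02,0.9,0,-0.3],[0,0.02,1.4,0,-0.3],[0,0.02,1.65,0,-0.3],[0,0.02,1.7,0,-0.3],[0,0.02,1.7,0,-0.3]]'
python3 - <<'E'
from h import *
im,d=grab_frame("top");c=cv2.resize(im[150:250,165:315],None,fx=5.3,fy=5.3,interpolation=cv2.INTER_CUBIC)
i2,_=grab_frame("scene");c2=cv2.resize(i2[150:230,200:350],None,fx=5.3,fy=5.3,interpolation=cv2.INTER_CUBIC)
cv2.imwrite("pics/c1.png",cv2.resize(np.vstack([c,c2]),(500,600)))
print(rel(state()["ee_pos"]))
E
```

```text
time: 2.35
ee_pos: [0.4649, 0.0734, 0.0284]
eef_rot: [-180.0, -0.0, 168.1]
wrist_force: [0.3, -0.1, 0.2]
opening: 0.0301
[-0.1395  0.0041  0.0288]
```

View pics/c1.png

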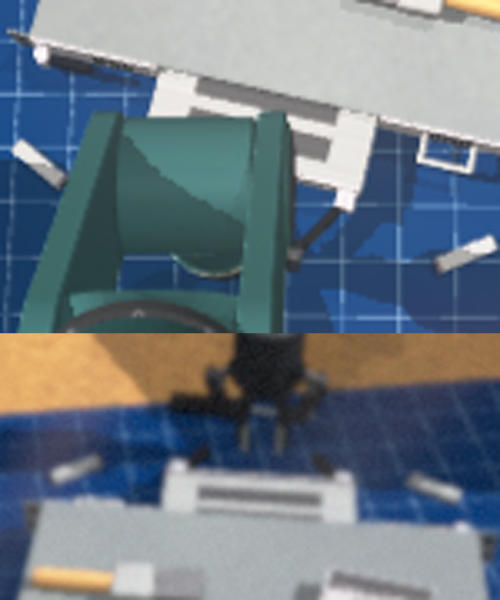

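The arm hides the card's left end in the top view, but the scene view shows the fingers between the levers and clear of them. Next I approach and push.

```bash
python3 -m creep '[[-0.2,-0.03,0,0,-0.3],[-0.5,-0.03,0,0,-0.3],[-0.75,-0.03,0,0,-0.3],[-0.9,-0.03,0,0,-0.3],[-1.0,-0.03,0,0,-0.3],[-1.05,-0.03,0,0,-0.3],[-1.1,-0.03,0,0,-0.3],[-1.15,-0.03,0,0,-0.3],[-1.2,-0.03,0,0,-0.3],[-1.25,-0.03,0,0,-0.3],[-1.3,-0.03,0,0,-0.3]]'; python3 -c "
from h import *
s=state();print(rel(s['ee_pos']),s['wrist_force']@X,s['wrist_force']@Y)"
```

```text
time: 3.82
ee_pos: [0.5348, 0.0557, 0.0274]
eef_rot: [-179.9, -0.6, 168.1]
wrist_force: [-7.3, 1.2, 4.4]
opening: 0.0301
[-0.068   0.0012  0.0274] -7.420346616388383 -0.33469502558261777
```

```bash
python3 -m creep '[[-0.06,0,0,0,-0.3],[-0.12,0,0,0,-0.3],[-0.18,0,0,0,-0.3],[-0.24,0,0,0,-0.3],[-0.3,0,0,0,-0.3],[-0.36,0,0,0,-0.3],[-0.42,0,0,0,-0.3],[-0.48,0,0,0,-0.3],[-0.54,0,0,0,-0.3],[-0.6,0,0,0,-0.3]]'; python3 -c "
from h import *
s=state();print(rel(s['ee_pos']),s['wrist_force']@X,s['wrist_force']@Y,s['wrist_torque'])"
```

```text
time: 5.08
ee_pos: [0.57, 0.0484, 0.0273]
eef_rot: [-179.9, -0.6, 168.1]
wrist_force: [-11.6, 3.4, 8.3]
opening: 0.03
[-0.032   0.0012  0.0273] -12.084587909465665 0.8897044605663843 [ 0.16336936  1.58105525 -0.12973948]
```

```bash
python3 -m creep '[[-0.06,0,0,0,-0.3],[-0.12,0,0,0,-0.3],[-0.18,0,0,0,-0.3],[-0.24,0,0,0,-0.3],[-0.28,0,0,0,-0.3],[-0.31,0,0,0,-0.3]]'; python3 -c "
from h import *
s=state();print(rel(s['ee_pos']),s['wrist_force']@X,s['wrist_force']@Y,s['wrist_torque'])"
```

```text
time: 5.82
ee_pos: [0.5881, 0.0445, 0.0273]
eef_rot: [-179.9, -0.6, 168.1]
wrist_force: [-12.0, 1.6, 9.7]
opening: 0.0299
[-0.0135  0.0012  0.0273] -12.071108576658483 -0.9381231133794214 [ 0.10687401  1.72350524 -0.18840591]
```

```bash
python3 -m creep '[[-0.03,0,0,0,-0.3],[-0.06,0,0,0,-0.3],[-0.09,0,0,0,-0.3],[-0.12,0,0,0,-0.3]]'; python3 -c "
from h import *
s=state();print(rel(s['ee_pos']),s['wrist_force']@X,s['wrist_force']@Y,s['wrist_torque'])"
```

```text
time: 6.32
ee_pos: [0.5909, 0.0438, 0.0269]
eef_rot: [-179.9, -1.1, 168.1]
wrist_force: [-22.6, 4.9, 19.1]
opening: 0.0297
[-0.0107  0.0011  0.0269] -23.133711652660555 0.15725176178688738 [ 0.65047528  3.16148722 -0.13844768]
```

```bash
python3 -m creep '[[-0.04,0,0,0,-0.3],[-0.08,0,0,0,-0.3],[-0.1,0,0,0,-0.3]]'; python3 -c "
from h import *
s=state();print(rel(s['ee_pos']),s['wrist_force']@X,s['wrist_force']@Y,s['wrist_torque'])"
```

```text
time: 6.7
ee_pos: [0.5909, 0.0437, 0.0263]
eef_rot: [-179.8, -1.7, 168.1]
wrist_force: [-32.6, 9.1, 27.0]
opening: 0.0296
[-0.0106  0.0009  0.0263] -33.822710487628854 2.20125687394846 [ 1.02470926  4.73161414 -0.13115056]
```

```bash
python3 -m creep '[[0.1,0,0,0,-0.3],[0.3,0,0,0,-0.3],[0.7,0,0,0,-0.3],[1.2,0,0,0,-0.3],[1.7,0,0,0,-0.3],[2.0,0,-0.2,0,-0.3],[2.1,0,-0.8,0,-0.6],[2.1,0,-1.4,0,-1],[2.1,0,-1.7,0,-1],[2.1,0,-1.7,0,-1]]'
python3 - <<'E'
from h import *
im,d=grab_frame("top");np.save("top2.npy",d);c=cv2.resize(im[140:240,165:315],None,fx=5,fy=5,interpolation=cv2.INTER_CUBIC)
i2,_=grab_frame("scene");c2=cv2.resize(i2[170:230,220:350],None,fx=5.3,fy=5.3,interpolation=cv2.INTER_CUBIC)
c2=cv2.resize(c2,(750,345))
cv2.imwrite("pics/c2.png",cv2.resize(np.vstack([c,c2]),(530,600)))
s=state();print(rel(s["ee_pos"]),s["wrist_force"],s["eef_rot"])
E
```

```text
time: 7.95
ee_pos: [0.4861, 0.0671, 0.1323]
eef_rot: [179.9, 0.3, 168.1]
wrist_force: [-0.4, -0.3, -0.6]
opening: -0.0001
[-0.1199  0.0019  0.1303] [-0.53651532 -0.03747364  0.19642593] [1.79996463e+02 6.16891188e-02 1.68077650e+02]
```

View pics/c2.png

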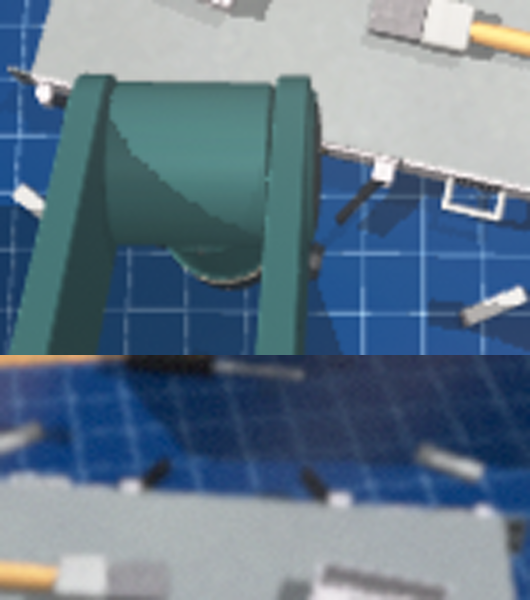

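The scene view shows the card gone flush, with both levers still standing out and the finger marks clear. Next is the left lever.

```bash
python3 -c "
from h import *
print(delta(-.085,.1,.13),delta(-.085,.1,.027),state()['eef_rot'])"
```

```text
[-0.579  1.635  0.005] [-0.577  1.635  1.722] [1.79996463e+02 6.16891188e-02 1.68077650e+02]
```

```bash
python3 -m creep '[[-0.15,0.4,0,0,-1],[-0.35,0.9,0,0,-1],[-0.5,1.4,0,0,-1],[-0.57,1.64,0,0,-1],[-0.58,1.64,0.3,0,-1],[-0.58,1.64,0.8,0,-1],[-0.58,1.64,1.3,0,-1],[-0.58,1.64,1.6,0,-1],[-0.58,1.64,1.71,0,-1],[-0.58,1.64,1.72,0,-1],[-0.58,1.64,1.72,0,-1]]'; python3 -c "
from h import *
s=state();print(rel(s['ee_pos']),s['wrist_force'],delta(-.026,.053,.027))"
```

```text
time: 9.43
ee_pos: [0.5387, 0.1562, 0.0275]
eef_rot: [180.0, 0.1, 168.1]
wrist_force: [0.3, -0.4, 0.3]
opening: -0.0001
[-0.0848  0.1003  0.0275] [ 0.34968666 -0.38557879  0.3109082 ] [-0.981 -0.787  0.008]
```

```bash
python3 -m creep '[[-0.1,-0.08,0,0,-1],[-0.2,-0.16,0,0,-1],[-0.3,-0.24,0,0,-1],[-0.4,-0.32,0,0,-1],[-0.5,-0.4,0,0,-1],[-0.6,-0.48,0,0,-1],[-0.7,-0.56,0,0,-1],[-0.8,-0.64,0,0,-1],[-0.88,-0.71,0,0,-1],[-0.95,-0.77,0,0,-1],[-0.98,-0.79,0,0,-1]]'; python3 -c "
from h import *
s=state();print(rel(s['ee_pos']),s['wrist_force']@X,s['wrist_force']@Y)"
```

```text
time: 10.8
ee_pos: [0.5863, 0.0973, 0.0269]
eef_rot: [-180.0, 0.0, 168.1]
wrist_force: [-1.4, 2.2, 0.2]
opening: -0.0002
[-0.0261  0.0525  0.0269] -1.8273300647736013 1.9043098138759547
```

```bash
python3 -m creep '[[-0.03,0,0,0,-1],[-0.06,0,0,0,-1],[-0.1,0,0,0,-1],[-0.14,0,0,0,-1],[-0.14,0,0,0,-1]]'; python3 -c "
from h import *
s=state();print(rel(s['ee_pos']),s['wrist_force']@X,s['wrist_force']@Y)"
```

```text
time: 11.42
ee_pos: [0.589, 0.0968, 0.0264]
eef_rot: [-179.9, -0.5, 168.1]
wrist_force: [-11.6, 3.2, 9.0]
opening: 0.0003
[-0.0234  0.0525  0.0264] -11.990021591356173 0.7915308659809405
```

```bash
python3 -m creep '[[0.1,0,0,0,-1],[0.4,0,0,0,-1],[0.8,0,0,0,-1],[1.05,0,-0.3,0,-1],[1.13,0,-0.8,0,-1],[1.13,-0.3,-1.1,0,-1],[1.13,-0.9,-1.1,0,-1],[1.13,-1.5,-1.1,0,-1],[1.13,-2.1,-1.1,0,-1],[1.13,-2.4,-1.1,0,-1],[1.13,-2.48,-1.1,0,-1],[1.13,-2.48,-1.1,0,-1]]'; python3 -c "
from h import *
s=state();print(rel(s['ee_pos']),s['wrist_force'],delta(-.085,-.096,.027))"
```

```text
time: 12.92
ee_pos: [0.4974, -0.0355, 0.0929]
eef_rot: [180.0, 0.0, 168.0]
wrist_force: [-0.6, 1.2, -0.3]
opening: 0.0001
[-0.0858 -0.0958  0.0929] [-0.58137662  1.21934421 -0.26362287] [-0.014 -0.003  1.099]
```

```bash
python3 -m creep '[[0,0,0.3,0,-1],[0,0,0.7,0,-1],[0,0,1.0,0,-1],[0,0,1.1,0,-1],[0,0,1.1,0,-1]]'
python3 - <<'E'
from h import *
im,d=grab_frame("top");c=cv2.resize(im[140:240,165:315],None,fx=5,fy=5,interpolation=cv2.INTER_CUBIC)
i2,_=grab_frame("scene");c2=cv2.resize(i2[170:230,220:350],(750,345),interpolation=cv2.INTER_CUBIC)
cv2.imwrite("pics/c3.png",cv2.resize(np.vstack([c,c2]),(530,600)))
s=state();print(rel(s["ee_pos"]),s["wrist_force"],delta(-.026,-.049,.027))
E
```

```text
time: 13.55
ee_pos: [0.4972, -0.035, 0.0268]
eef_rot: [-180.0, -0.0, 168.1]
wrist_force: [0.3, 0.1, 0.8]
opening: -0.0001
[-0.0856 -0.0956  0.0274] [-0.2685614  -0.49556624  0.10082917] [-0.993  0.778  0.008]
```

View pics/c3.png

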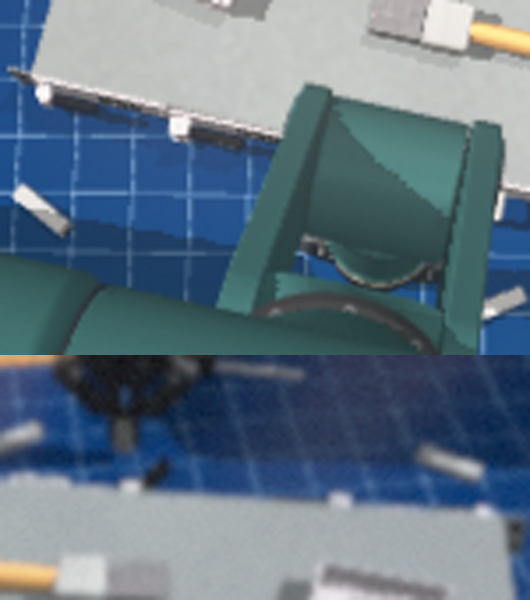

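The left lever now lies flat along the plate at about (215,130). In the scene view the finger is outside the right lever at (122,435), with the lever at (157,470).

```bash
python3 -m creep '[[-0.1,0.08,0,0,-1],[-0.2,0.16,0,0,-1],[-0.3,0.24,0,0,-1],[-0.4,0.32,0,0,-1],[-0.5,0.4,0,0,-1],[-0.6,0.48,0,0,-1],[-0.7,0.56,0,0,-1],[-0.8,0.64,0,0,-1],[-0.88,0.71,0,0,-1],[-0.95,0.77,0,0,-1],[-0.99,0.78,0,0,-1]]'; python3 -c "
from h import *
s=state();print(rel(s['ee_pos']),s['wrist_force']@X,s['wrist_force']@Y)"; python3 -m creep '[[-0.03,0,0,0,-1],[-0.06,0,0,0,-1],[-0.1,0,0,0,-1],[-0.14,0,0,0,-1],[-0.14,0,0,0,-1]]'; python3 -c "
from h import *
s=state();print(rel(s['ee_pos']),s['wrist_force']@X,s['wrist_force']@Y)"
```

```text
time: 15.02
ee_pos: [0.5653, -0.0019, 0.0269]
eef_rot: [180.0, 0.0, 168.1]
wrist_force: [-1.8, -0.2, -0.2]
opening: -0.0001
[-0.0263 -0.049   0.0269] -1.6753153032188477 -0.5386093322457249
time: 15.65
ee_pos: [0.5673, -0.0025, 0.0264]
eef_rot: [-180.0, -0.6, 168.1]
wrist_force: [-13.1, 3.9, 10.1]
opening: 0.0002
[-0.0242 -0.0491  0.0264] -13.614147960088678 1.165116413816663
```

```bash
python3 -m creep '[[0.1,0,0,0,-1],[0.4,0,0,0,-1],[0.8,0,-0.1,0,-1],[1.1,0,-0.6,0,-1],[1.3,0.2,-1.3,0,-1],[1.5,0.8,-2.0,0,-1],[1.7,1.6,-2.5,0,-1],[2.0,2.5,-2.7,0,-1],[2.0,3.4,-2.7,0,-1],[2.0,4.3,-2.7,0,-1],[2.0,5.2,-2.7,0,-1],[2.0,5.6,-2.7,0,-1]]'; python3 -m creep '[[0,0.3,0,0,-1],[0,0.9,0,0,-1],[0,1.2,0,0,-1],[0,1.2,0,0,-1]]'
python3 - <<'E'
from h import *
im,d=grab_frame("top");c=cv2.resize(im[140:240,165:315],None,fx=5,fy=5,interpolation=cv2.INTER_CUBIC)
i2,_=grab_frame("scene");c2=cv2.resize(i2[170:230,220:350],(750,345),interpolation=cv2.INTER_CUBIC)
cv2.imwrite("pics/c4.png",cv2.resize(np.vstack([c,c2]),(530,600)))
P=cloud("top",d)-O;x=P@X;y=P@Y;z=P[...,2]
for lo in np.arange(-.14,.14,.02):
    m=(y>lo)&(y<lo+.02)&(x<.03)&(x>-.15)
    print(round(lo,2),x[m&(z>.034)].min().round(4),x[m&(z>.02)].min().round(4))
E
```

```text
time: 17.15
ee_pos: [0.5267, 0.3531, 0.1893]
eef_rot: [179.9, 0.2, 168.2]
wrist_force: [-0.8, -0.9, 1.3]
opening: -0.0
time: 17.65
ee_pos: [0.5403, 0.4205, 0.1887]
eef_rot: [-180.0, 0.0, 168.1]
wrist_force: [0.3, 0.5, -0.3]
opening: -0.0001
-0.14 -0.0019 -0.0242
-0.12 -0.002 -0.002
-0.1 -0.0169 -0.0169
-0.08 -0.0175 -0.0175
-0.06 -0.0125 -0.0145
-0.04 -0.0151 -0.0151
-0.02 -0.0008 -0.0015
0.0 -0.0004 -0.0008
0.02 0.0002 -0.0133
0.04 0.0001 -0.0141
0.06 -0.0107 -0.0145
0.08 -0.017 -0.017
0.1 0.0013 -0.0154
0.12 0.001 0.001
0.14 0.0009 0.0009
```

View pics/c4.png

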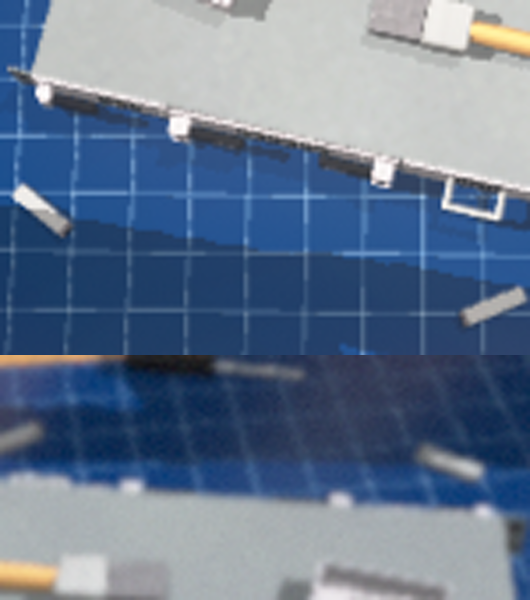

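The card is flush with its neighbours and both levers lie flat, at about (220,133) and (345,162). Their fronts measure 14-15 mm proud, against 14 mm expected. Nothing else has moved.

```bash
python3 -c "
from workcell import *
print(finish_job())"
```

```text
the job is handed in; nothing more can be done
None
```

I pushed the card in until it hit its stop, then pushed the left lever and then the right lever flat. The job was handed in at about 18 s of the 53 s allowed.

- **Card:** the push force rose from 12 N to 34 N with no further travel, which marked the stop. In the last depth image the card's front plate is in line with the plates either side, to about 1 mm.
- **Levers:** each took 12–14 N at the end of its push. Their front faces measure 14–15 mm proud, against 14 mm expected when flat.
- **Clearance:** the arm was well clear and touching nothing when I handed in. The transceivers and the tools on the roof look unmoved. I did not re-check the flashlight, blank panel or spray can in the last image, but the arm never went near the latter two, and it ended raised on the flashlight's side.

No check failed. The one small disagreement was in the chassis angle: two edges gave 11.3° and 12.4°, and I used 11.85°.

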